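# Reset the grind on the coffee mill

## Task

Change the grind setting of the coffee mill on the counter: loosen the lock ring by its lever (counter-clockwise) until the adjuster is free, turn the adjuster's knob clockwise until its pointer is in line with the marker post, then tighten the lock ring again so that it is firm, at a push of about 12 N on the lever's ear, without forcing it. Leave the other things on the counter alone and let go of the mill at the end.

Things in the scene. Friction and masses are not known exactly. Their poses are not given: they have to be found in the camera images.
- mill: squat coffee mill fixed to the counter: black foot 200 x 150 mm, aluminium column, round head 156 mm across whose top is 147 mm above the counter. Origin: centre of the foot's underside, on the vertical axis shared by head, adjuster and lock ring; z up. Turned about z by up to 0.35 rad; its +x (spout side) points away from the robot.
- lock_ring (a joint): turn of the lock ring about the vertical axis, rad, -1.8 to 0.85; grows counter-clockwise seen from above (loosening). A dark steel disc 68 mm across on the head, 165 to 175 mm above the counter, with one lever, pointing roughly to the robot. It starts nipped tight near 0; 0.6 rad counter-clockwise of the start the adjuster is quite free. The ring stays where it is left.
- ear (a point): centre, 183 mm above the counter and 71 mm from the axis, of the upright dark steel ear at the lever's end: 12 mm wide along its swing, 14 mm radially, top at 193 mm; under it the lever, 12 mm wide too, spans 166 to 174 mm. Pinch it or push it from above, fingers either side. Free, it moves with 1 to 2 N; once the ring bites, the push rises about 4 N per 0.1 rad clockwise.
- adjuster (a joint): turn of the adjuster about the vertical axis, rad, -1.9 to 0.9, starting within 0.06 of 0; grows counter-clockwise from above; 0: pointer along the mill's +x. Immovable while the ring is tight, turns with 0.06 N m when free, stays where left. Turned clockwise its cam sinks, so the ring then bites further clockwise than at the start, by an amount that must be felt.
- knob_grip (a point): on the axis, 215 mm above the counter: where to grip the adjuster's knob, a dark steel bar 44 mm long (along this point's x, the pointer's direction), 14 mm thick (grip across it, along y), from 198 to 228 mm above the counter. It stands above lever and ear; fingertips kept above 195 mm clear these.
- pointer_tip (a point): tip of the adjuster's slim steel pointer, 47 mm from the axis, 198 mm above the counter; x points outwards along the pointer.
- marker: marker clipped to the head: origin on the mill's axis at 150 mm above the counter; its x axis points outwards through the marker post. It is fixed, 0.45 to 1.05 rad clockwise of the mill's +x.
- marker_top (a point): top of the marker's slim upright steel post (6 x 6 mm), 56 mm from the axis, 192 mm above the counter: the pointer must point at it.
- clamp_plate: thin keyed steel plate, 54 mm across, hidden between lock ring and adjuster, 160 mm above the counter; it cannot turn. The ring presses it onto the adjuster: about 55 N of clamping after a steady push of 8 N at the ear, 85 N after 12 N, 130 N after 20 N. Not to be touched.
- grounds_cup: small steel cup, 52 mm across and 45 mm high, standing on the mill's foot under its spout; bystander, origin at the centre of its underside.
- scoop: steel scoop spoon, 150 mm long, lying beside the mill (its +y side); bystander, origin near its middle at its underside.
- bean_jar: amber glass jar with steel lid, 72 mm across, 95 mm high, standing beside the mill (its -y side); bystander, origin at the centre of its underside.
- brush: small brush, 170 mm long, lying on the counter; bystander, origin near its middle at its underside.
- mug: blue ceramic mug, 80 mm across, 90 mm high; bystander, origin at the centre of its underside.
- saucer: white saucer, 140 mm across, 18 mm high; bystander, origin at the centre of its underside.
- spice_can: labelled can, 60 mm across, 90 mm high; bystander, origin at the centre of its underside.
- sugar_bowl: white bowl, 100 mm across, 60 mm high; bystander, origin at the centre of its underside.

How it is judged:
By the outcome, as a careful person would: the job done as asked, in the order asked, and still so for the second after the job is handed in, with the robot touching nothing.
It also fails if it takes over 72 s, if anything falls off the work surface, if the arm or the gripper's body presses on something with over 40 N, if the wrist force passes 120 N, or if a joint passes its speed limit or range.

## Robot

A 6-joint arm with a two-finger parallel gripper is mounted at the origin on the work surface. World frame = base frame: x ahead of the robot, y to its left, z up, the work surface at z = 0. Lengths are in m, angles in degrees, forces in N, time in s.
With the tool pointing down it reaches from about 0.25 to 0.725 m from the base axis. Payload 9.7 kg.
Tool frame: the origin (TCP) lies midway between the tips of the shut fingers; the grasp point (between the pads) lies 19 mm behind it; z points along the fingers, y is the direction in which the jaws open and shut (so a half turn about z gives the same grasp; the last joint's range is limited). The gripper opens to 85 mm and grips with 20 to 120 N. Pads are 22 mm wide; open, the fingers measure 114 mm over their backs; the gripper's body (76 mm by 85 mm) begins 54 mm behind the grasp point. The pads swing forward as they close: fully open they stand 13 mm farther back than shut.
Start: joints at [72.365, 4.979, 10.078, 95.1, 0, 90], TCP at [0.167, 0.524, 0.231] pointing down, gripper open.
Joint ranges: [-179.16, 179.16], [-48.56, 103.87], [-65.8, 70.77], [-126.05, 130.52], [-82.76, 87.17], [-180, 180]. Speed limits (degrees/s): [127.2, 127.2, 147.25, 180, 180, 180].

## Interface

Orientations are given as [roll, pitch, yaw] about the fixed x, y, z axes, in that order (R = Rz(yaw) Ry(pitch) Rx(roll)).
In Python, from workcell import get_obs, camera, get_calibration, job_done gives the robot as it stands.
- The arm moves only by the tool play_rows, never from a script. Its argument "commands" is text: rows parted by semicolons, each of 5 numbers parted by spaces: the opening, from 0 (shut) to 1 (fully open), then the shift along the world's x, y, z in mm, then the turn about the world's z in degrees. A call has 1 to 10 rows; each row is the pose to reach, as a shift and turn from the pose commanded when the call began; what a row does not reach only later rows make up. A row lasts 1/12 s, in which the tool goes at most 41.7 mm and 7.16 degrees, less where a joint would pass 70% of its speed; a pose out of reach is approached as far as the arm can. A call with a gripper value outside its range is refused whole. The fingers move at their own pace and stop on an object; "force" is the grip in N (left out, the last holds). Time passes only in rows, so rows that repeat a pose let the fingers close. It gives the time, the measured TCP pose, the force and the opening at its end, in the units of the state.
- get_obs(): the state, without advancing time (a new reading comes with each control period).
- camera(name): name is "scene" or "top" or "wrist"; returns the picture (400x640x3 uint8, red, green, blue); there is no depth.
- get_calibration(name): a dict with "fx", "fy", "cx", "cy" (pixels), "eye" and "attitude" of the camera in the world; the wrist camera has in their place "mount" (4x4, takes a point from camera to tool coordinates, whose origin is the TCP and whose axes are the flange's). Camera axes: x right, y down, z forward; pixel columns grow to the right and rows downward; lengths in m; the calibration is good to about 2 mm. A picture is of the moment at which its call begins: read the wrist's pose just before it. get_calibration takes no time and is no camera call.
- job_done(): hands the job in, once; it reports no verdict.
The state is a dict: "time": time; "q": joint angles; "qd": joint speeds; "joint_efforts": joint torques, N m; "ee_pos": TCP position; "tcp_rot": TCP orientation; "wrist_force": force on the tool from outside, world axes, zero at the start; "torque": the same for the moment, N m; "opening": finger opening in m.
Only numpy, scipy, OpenCV 4.12 (cv2) and the standard library are available. Lean on these libraries where they do the work, as an engineer would, in place of code of your own. Each camera call takes 0.05 s, during which the arm holds its last target.

## Working session

There is one attempt and no reset: what is moved stays moved. The work goes in short steps, Python scripts to look and compute and a tool call to move; the robot and the scene stay as the last step left them, time stands still between calls to the robot, and variables do not carry over. Pictures are saved under pics/ and viewed, and the job is handed in when it is done.

Besides the shell and the picture viewer there is one more tool, called after "Emit:" as name(argument=value, ...), one argument or row to a line, values as JSON. play_rows: Moves the arm, as the interface text tells. Its arguments: {"type":"object","properties":{"commands":{"type":"string"},"force":{"type":"number"}},"required":["commands"]}

```bash
mkdir -p pics
python3 - <<'E'
from workcell import *
import cv2
o=get_obs();print(o)
for n in("scene","top"):
    c=get_calibration(n);print(n,c)
    cv2.imwrite(f"pics/{n}0.png",camera(n)[:,:,::-1])
print(get_calibration("wrist"))
E
```

```text
{'time': 0.0, 'q': array([ 7.23633920e+01,  5.00851560e+00,  1.00337448e+01,  9.50985225e+01,
       -1.76242448e-03,  8.99988460e+01]), 'qd': array([-0.02135203,  0.01571607, -0.0347494 , -0.06109338, -0.10068793,
        0.04526754]), 'joint_efforts': array([ 4.35034608e-04, -5.20386887e+01,  4.64805901e+01,  1.62800378e-02,
        1.63968907e-04, -4.58626715e-06]), 'ee_pos': array([0.1665773 , 0.52392747, 0.23060151]), 'tcp_rot': array([-1.79926707e+02,  1.76094678e-03,  1.62364548e+02]), 'wrist_force': array([ 0.65615814, -0.41342469, -0.20382582]), 'torque': array([ 0.00315137, -0.04167717, -0.0105214 ]), 'opening': 0.08564705370695666}
scene {'fx': 361.48265007682886, 'fy': 361.48265007682886, 'cx': 325.4866601172675, 'cy': 198.69480521481546, 'eye': array([ 0.88945136, -0.5802142 ,  0.79585254]), 'attitude': array([-135.22227694,   -0.49301516,   35.12049115])}
top {'fx': 443.0519906612617, 'fy': 443.0519906612617, 'cx': 322.65226539817434, 'cy': 196.3828864466288, 'eye': array([ 0.32681194, -0.04642504,  1.54598609]), 'attitude': array([-1.71568863e+02,  1.48709888e-01, -9.00127936e+01])}
{'fx': 346.0176378073526, 'fy': 346.0176378073526, 'cx': 321.44314634060163, 'cy': 189.345960659782, 'mount': array([[ 5.57827043e-04, -9.48358682e-01, -3.17199462e-01,
         8.07239766e-02],
       [ 9.99999685e-01,  3.49831320e-04,  7.12678693e-04,
         2.73504324e-04],
       [-5.64908720e-04, -3.17199759e-01,  9.48358579e-01,
        -1.42636938e-01],
       [ 0.00000000e+00,  0.00000000e+00,  0.00000000e+00,
         1.00000000e+00]])}
```

View pics/top0.png

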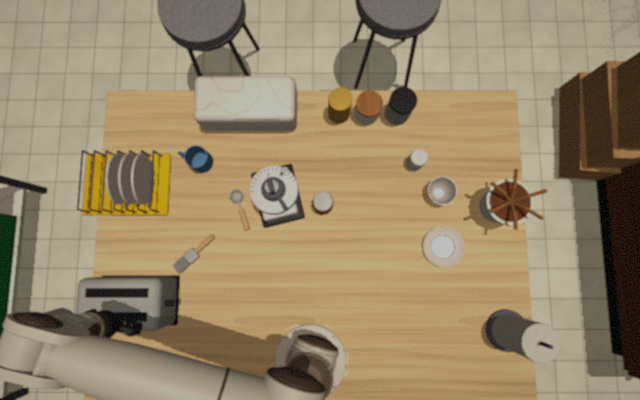

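View pics/scene0.png

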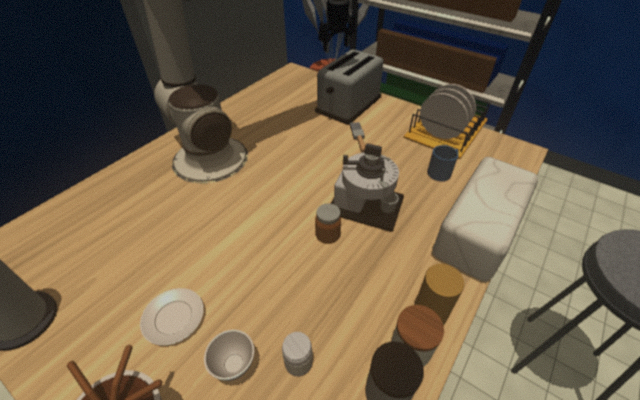

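The mill is near pixel (273,190) in the top view and (370,175) in the scene view. I'll crop both.

```bash
cat > h.py <<'E'
from workcell import *
import cv2, numpy as np
from scipy.spatial.transform import Rotation as R
def cam(n,obs=None):
    c=get_calibration(n)
    if n=="wrist":
        o=obs or get_obs(); T=np.eye(4);T[:3,:3]=R.from_euler('xyz',o['tcp_rot'],degrees=True).as_matrix();T[:3,3]=o['ee_pos']
        M=T@c['mount']; return c,M[:3,:3],M[:3,3]
    return c,R.from_euler('xyz',c['attitude'],degrees=True).as_matrix(),np.array(c['eye'])
def unproj(cm,u,v,z):
    c,Rm,e=cm; d=Rm@np.array([(u-c['cx'])/c['fx'],(v-c['cy'])/c['fy'],1]); return e+d*(z-e[2])/d[2]
def proj(cm,p):
    c,Rm,e=cm; q=Rm.T@(np.array(p)-e); return c['fx']*q[0]/q[2]+c['cx'],c['fy']*q[1]/q[2]+c['cy']
E
python3 - <<'E'
from h import *
t=cv2.imread("pics/top0.png")[150:240,225:345];cv2.imwrite("pics/tc.png",cv2.resize(t,None,fx=6,fy=6,interpolation=cv2.INTER_CUBIC))
t=cv2.imread("pics/scene0.png")[130:240,310:420];cv2.imwrite("pics/sc.png",cv2.resize(t,None,fx=5,fy=5,interpolation=cv2.INTER_CUBIC))
print(unproj(cam("top"),274,190,.147), proj(cam("top"),(0,0,0)),proj(cam("scene"),unproj(cam("top"),274,190,.147)))
E
```

```text
[0.55491689 0.11283676 0.147     ] (np.float64(309.99018655019484), np.float64(360.8610452249369)) (np.float64(368.8469893869486), np.float64(169.21400136181938))
```

View pics/tc.png

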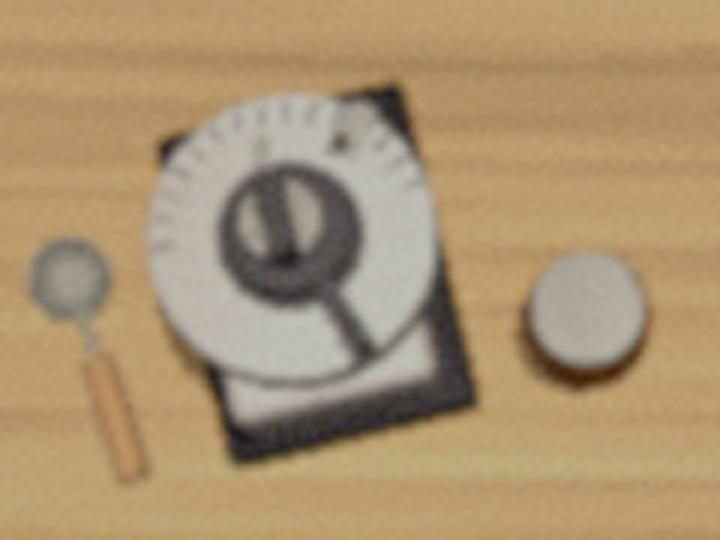

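View pics/sc.png

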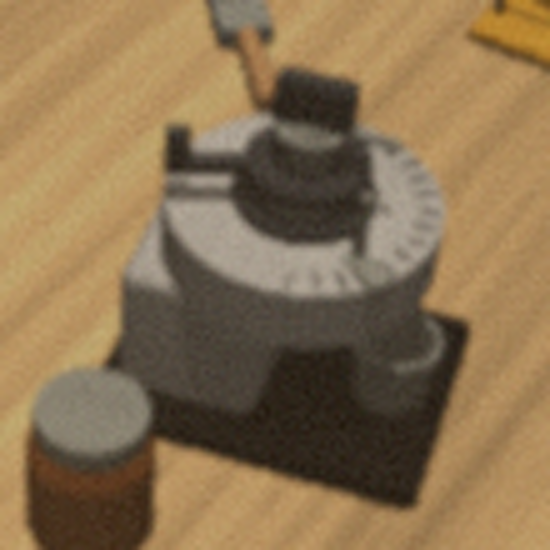

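Emit:
play_rows(
  commands="0.5 40 -40 40 -7;0.5 80 -80 70 -14;0.5 110 -110 75 -21;0.5 140 -145 75 -28;0.5 165 -175 75 -35;0.5 190 -210 75 -42;0.5 210 -240 75 -49;0.5 230 -270 75 -56;0.5 250 -300 75 -63;0.5 265 -330 75 -70",
)

```text
time: 0.93
ee_pos: [0.4199, 0.2137, 0.3059]
tcp_rot: [-180.0, 0.0, 92.0]
wrist_force: [1.2, -0.2, 0.6]
opening: 0.0426
```

Emit:
play_rows(
  commands="0.5 10 -20 0 -7;0.5 20 -40 0 -14;0.5 30 -60 0 -21;0.5 40 -80 0 -28;0.5 50 -90 0 -35;0.5 60 -100 0 -42;0.5 60 -100 0 -49;0.5 60 -100 0 -56;0.5 60 -100 0 -63;0.5 60 -100 0 -70",
)

```text
time: 1.77
ee_pos: [0.479, 0.1154, 0.3058]
tcp_rot: [-180.0, 0.0, 22.0]
wrist_force: [-0.4, 0.4, -0.4]
opening: 0.0425
```

Run:
```python
from h import *
import pickle
o=get_obs();print(o['time'],o['ee_pos'],o['tcp_rot'],o['q'],o['qd'].max(),o['wrist_force'],o['opening'])
pickle.dump(o,open("o1.pkl","wb"))
cv2.imwrite("pics/w1.png",camera("wrist")[:,:,::-1])
```

```text
1.7667 [0.47901859 0.11535939 0.30577362] [-1.79992690e+02  4.66636054e-02  2.19976737e+01] [ 1.35401777e+01 -4.57652838e-01  1.29006595e+01  1.03405544e+02
  3.67078904e-04  1.71542507e+02] 83.43108854590828 [-0.38954453  0.35565645 -0.36697665] 0.04252935186631985
```

View pics/w1.png

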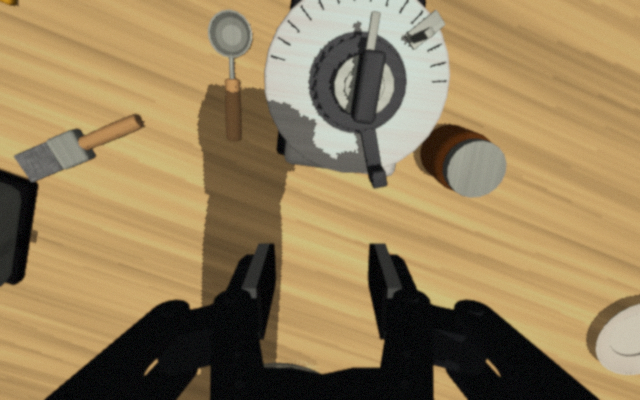

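The wrist view shows knob, pointer, marker and lever clearly. I'll enlarge it to read the positions.

Run:
```python
from h import *
t=cv2.imread("pics/w1.png")[0:200,250:460];cv2.imwrite("pics/w1c.png",cv2.resize(t,None,fx=3,fy=3,interpolation=cv2.INTER_CUBIC))
```

```text
(no output)
```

View pics/w1c.png

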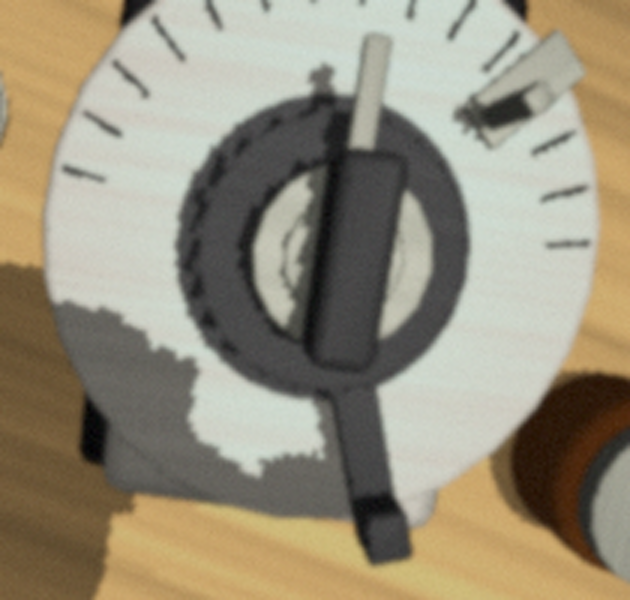

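```bash
cat > fit1.py <<'E'
from h import *
import pickle
o=pickle.load(open("o1.pkl","rb"));c=cam("wrist",o)
def P(x,y,z): 
    return unproj(c,250+x/3,y/3,z)
print("cam",c[2])
print("head",(P(45,215,.147)+P(597,230,.147))/2, "ring",(P(183,246,.175)+P(468,246,.175))/2)
print("ring bottom/top",P(325,397,.175),P(325,95,.175))
print("knob",P(358,260,.228))
C=(P(358,260,.228))[:2]
for n,p in dict(knobA=P(374,154,.228),tip=P(377,37,.198),ear=P(388,535,.193),mk=P(540,95,.192)).items():
    d=p[:2]-C; print(n,p,np.hypot(*d),np.degrees(np.arctan2(d[1],d[0])))
E
python3 fit1.py
```

```text
cam [0.55579635 0.14595793 0.44834363]
head [0.56613282 0.11851882 0.147     ] ring [0.56041673 0.11787772 0.175     ]
ring bottom/top [0.52566034 0.10255766 0.175     ] [0.59214302 0.13211816 0.175     ]
knob [0.55951424 0.11607894 0.228     ]
knobA [0.57897909 0.1215006  0.228     ] 0.020205810553701516 15.56443492519824
tip [0.60385023 0.12750153 0.198     ] 0.0457837922404904 14.447332662391918
ear [0.50134164 0.07603429 0.193     ] 0.07062312209650992 -145.45738924215556
mk [0.60809405 0.08796098 0.192     ] 0.05613035934940908 -30.06222255528768
```

Emit:
play_rows(
  commands="0.4 0 0 0 7;0.4 0 0 0 14;0.4 0 0 0 21;0.4 0 0 0 28;0.4 0 0 0 35;0.4 0 0 0 42;0.4 0 0 0 49;0.4 0 0 0 56;0.4 0 0 0 63;0.4 0 0 0 70",
)

```text
time: 2.65
ee_pos: [0.4789, 0.1155, 0.3059]
tcp_rot: [-180.0, 0.0, 92.9]
wrist_force: [-0.1, 0.6, 0.1]
opening: 0.0342
```

Emit:
play_rows(
  commands="0.4 0 0 0 7;0.4 0 0 0 14;0.4 0 0 0 21;0.4 0 0 0 28;0.4 0 0 0 35;0.4 0 0 0 42;0.4 0 0 0 49;0.4 0 0 0 56;0.4 0 0 0 63;0.4 0 0 0 70",
)

```text
time: 3.48
ee_pos: [0.4789, 0.1155, 0.3059]
tcp_rot: [-180.0, -0.0, 162.9]
wrist_force: [0.2, 0.1, 0.4]
opening: 0.0339
```

Emit:
play_rows(
  commands="0.4 5 -10 -10 7;0.4 10 -20 -20 14;0.4 20 -40 -30 21;0.4 20 -40 -30 28;0.4 20 -40 -30 35;0.4 20 -40 -30 42;0.4 20 -40 -30 49;0.4 20 -40 -30 52.5;0.4 20 -40 -30 52.5",
)

```text
time: 4.23
ee_pos: [0.4989, 0.0755, 0.2759]
tcp_rot: [180.0, -0.0, -144.8]
wrist_force: [0.7, -0.5, 0.0]
opening: 0.0342
```

Run:
```python
from h import *
import pickle
o=get_obs();print(o['time'],o['ee_pos'],o['tcp_rot'],o['q'],o['wrist_force'],o['opening'])
pickle.dump(o,open("o2.pkl","wb"))
im=camera("wrist")[:,:,::-1]
cv2.imwrite("pics/w2.png",im)
```

```text
4.2333 [0.49892417 0.07550568 0.27588538] [ 1.79986672e+02 -3.08322074e-02 -1.44816453e+02] [ 8.60672765e+00  9.42644316e-03  9.94643199e+00  9.99705427e+01
 -1.87473546e-03 -2.65768151e+01] [ 0.66314206 -0.49669319  0.02334648] 0.034237448087722826
```

View pics/w2.png

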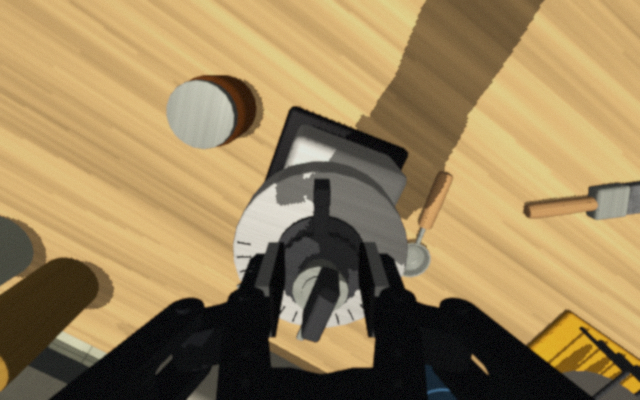

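Run:
```python
from h import *
import pickle
o=pickle.load(open("o2.pkl","rb"));c=cam("wrist",o)
t=cv2.imread("pics/w2.png")[160:310,230:420];cv2.imwrite("pics/w2c.png",cv2.resize(t,None,fx=4,fy=4,interpolation=cv2.INTER_CUBIC))
print(proj(c,(.5013,.076,.193)))
```

```text
(np.float64(320.5969602645382), np.float64(199.68592100049983))
```

View pics/w2c.png

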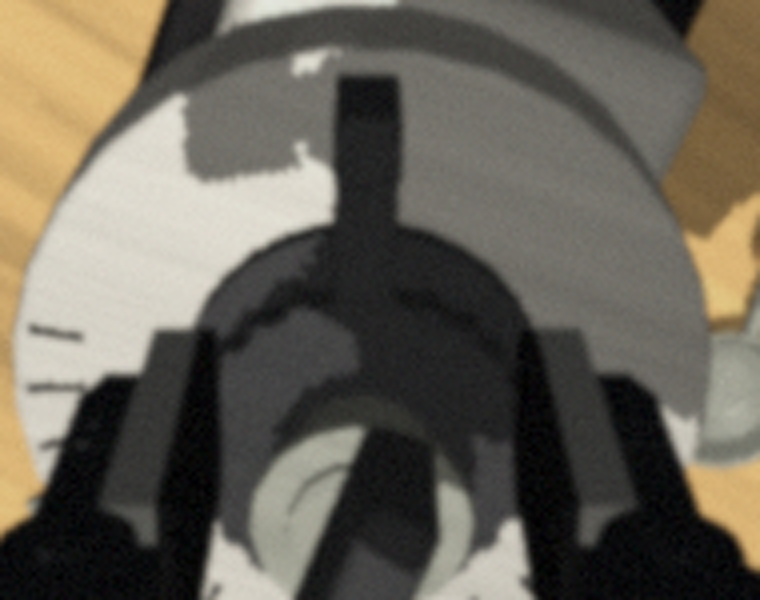

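Emit:
play_rows(
  commands="0.35 0 0 -25 0;0.35 0 0 -50 0;0.35 1 0 -75 0.5;0.35 1 0 -90 0.5;0.3 1 0 -105 0.5;0.25 1 0 -105 0.5;0.25 1 0 -105 0.5;0.25 1 0 -105 0.5",
)

```text
time: 4.95
ee_pos: [0.5003, 0.0756, 0.1722]
tcp_rot: [-180.0, 0.1, -144.7]
wrist_force: [0.5, 0.1, 1.5]
opening: 0.0212
```

```bash
cat > st.py <<'E'
from h import *
import sys
o=get_obs();print(o['time'],o['ee_pos'].round(4),o['tcp_rot'].round(2),o['wrist_force'].round(2),o['torque'].round(3),o['opening'])
d=o['ee_pos'][:2]-np.array([.5595,.117]);a=np.arctan2(d[1],d[0]);t=np.array([-np.sin(a),np.cos(a)])
print('r',np.hypot(*d),'ang',np.degrees(a)%360,'Ftan',o['wrist_force'][:2]@t,'Frad',o['wrist_force'][:2]@d/np.hypot(*d))
if len(sys.argv)>1: cv2.imwrite(f"pics/{sys.argv[1]}.png",camera("wrist")[:,:,::-1])
E
python3 st.py w3
```

```text
4.95 [0.5003 0.0756 0.1722] [-1.7997e+02  5.0000e-02 -1.4466e+02] [0.51 0.12 1.47] [ 0.021 -0.022 -0.051] 0.0212329700318542
r 0.07222951299548502 ang 214.96070699782237 Ftan 0.19366117088828055 Frad -0.48082284526589864
```

View pics/w3.png

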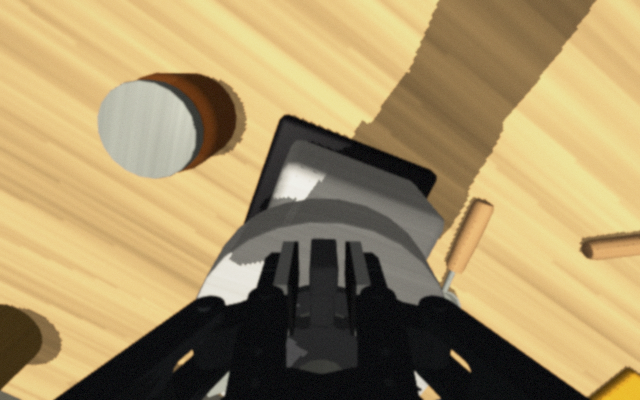

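```bash
cat > arc.py <<'E'
import sys,numpy as np
# arc.py start_ang steps...: offsets from start ang at radius r
a0=float(sys.argv[1]);r=.0722
for s in map(float,sys.argv[2:]):
    a=np.radians([a0,a0+s]);print(s,(1000*r*(np.cos(a[1])-np.cos(a[0]))).round(1),(1000*r*(np.sin(a[1])-np.sin(a[0]))).round(1))
E
python3 arc.py 215 3 6 9 13 18 23 28 33 38 43
```

```text
3.0 2.2 -3.0
6.0 4.7 -6.0
9.0 7.2 -8.7
13.0 10.8 -12.2
18.0 15.7 -16.2
23.0 20.9 -19.8
28.0 26.4 -22.9
33.0 32.1 -25.5
38.0 38.0 -27.6
43.0 44.1 -29.2
```

Emit:
play_rows(
  commands="0.25 2.2 -3 0 3;0.25 4.7 -6 0 6;0.25 7.2 -8.7 0 9;0.25 10.8 -12.2 0 13;0.25 10.8 -12.2 0 13",
)

```text
time: 5.42
ee_pos: [0.5116, 0.0631, 0.1723]
tcp_rot: [-179.9, 0.1, -131.5]
wrist_force: [-0.6, -0.3, -1.4]
opening: 0.0216
```

```bash
python3 st.py; python3 arc.py 228 5 10 15 20 25 30
```

```text
5.4167 [0.5116 0.0631 0.1723] [-1.7993e+02  7.0000e-02 -1.3149e+02] [-0.56 -0.28 -1.38] [-0.009 -0.009 -0.014] 0.021557284601208277
r 0.07209027192530687 ang 228.4107702962608 Ftan -0.23250489417170214 Frad 0.5863716758165155
5.0 4.9 -4.0
10.0 10.1 -7.6
15.0 15.5 -10.7
20.0 21.3 -13.3
25.0 27.2 -15.4
30.0 33.3 -17.0
```

Emit:
play_rows(
  commands="0.25 4.9 -4 0 5;0.25 10.1 -7.6 0 10;0.25 15.5 -10.7 0 15;0.25 21.3 -13.3 0 20;0.25 27.2 -15.4 0 25;0.25 33.3 -17 0 30;0.25 33.3 -17 0 30",
)

```text
time: 6.0
ee_pos: [0.545, 0.0463, 0.1717]
tcp_rot: [-179.9, 0.0, -101.6]
wrist_force: [-0.7, 0.1, -0.4]
opening: 0.0216
```

```bash
python3 st.py w4
```

```text
6.0 [0.545  0.0463 0.1717] [-1.7994e+02  1.0000e-02 -1.0156e+02] [-0.69  0.09 -0.42] [-0.034 -0.025  0.006] 0.021552880763704298
r 0.07219958166433899 ang 258.3974926271941 Ftan -0.6970511501219553 Frad 0.05204323467599992
```

View pics/w4.png

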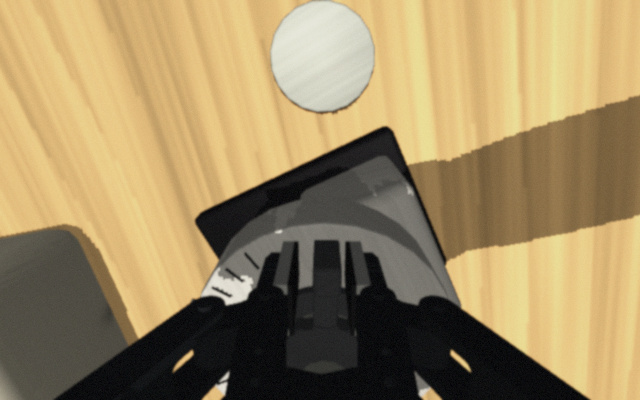

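Emit:
play_rows(
  commands="0.25 0 0 25 0;0.25 0 0 60 -3;0.4 0 20 90 -10;0.45 5 45 105 -17;0.45 10 60 110 -24;0.45 14.5 70.7 110 -31;0.45 14.5 70.7 110 -38;0.45 14.5 70.7 110 -45;0.45 14.5 70.7 110 -52;0.45 14.5 70.7 110 -59",
)

```text
time: 6.88
ee_pos: [0.5583, 0.1173, 0.2817]
tcp_rot: [-180.0, 0.0, -161.2]
wrist_force: [0.1, 0.1, 0.4]
opening: 0.0383
```

Emit:
play_rows(
  commands="0.45 0 0 0 -4.4;0.45 0 0 0 -4.4",
)

```text
time: 7.05
ee_pos: [0.5583, 0.1172, 0.2816]
tcp_rot: [-180.0, 0.0, -165.5]
wrist_force: [0.1, 0.6, 0.4]
opening: 0.0385
```

```bash
python3 st.py w5
python3 - <<'E'
from h import *
cv2.imwrite("pics/w5c.png",cv2.resize(cv2.imread("pics/w5.png")[150:350,200:440],None,fx=3,fy=3,interpolation=cv2.INTER_CUBIC))
o=get_obs();c=cam("wrist",o);print(c[2])
for p in((.5595,.117,.228),(.5595+.047*np.cos(.26),.117+.047*np.sin(.26),.198),(.5595,.117,.175)):
  q=proj(c,p);print(q,(q[0]-200)*3,(q[1]-150)*3)
E
```

```text
7.05 [0.5583 0.1172 0.2816] [-1.7999e+02  3.0000e-02 -1.6547e+02] [0.09 0.58 0.39] [-0.011  0.021  0.025] 0.038510716793788
r 0.0011949926521905867 ang 170.22335511683934 Ftan -0.5880371696098946 Frad 0.006649673229702326
[0.48034132 0.09620878 0.42420463]
(np.float64(320.8520611047646), np.float64(214.16322092911426)) 362.5561833142937 192.48966278734278
(np.float64(320.93233890375785), np.float64(257.3892133733007)) 362.79701671127356 322.16764011990216
(np.float64(320.927110329636), np.float64(187.17721746727722)) 362.78133098890794 111.53165240183165
```

View pics/w5c.png

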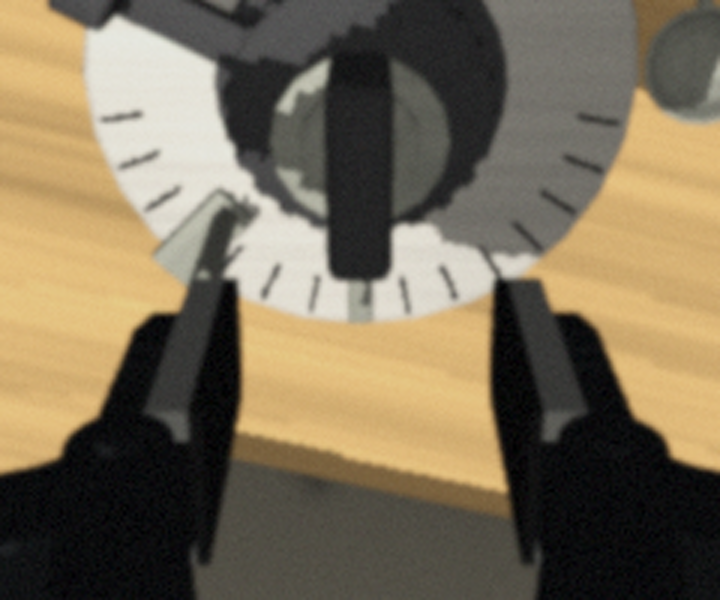

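Emit:
play_rows(
  commands="0.45 1 0 -25 0;0.45 1 0 -50 0;0.45 1 0 -70 0;0.45 1 0 -82 0;0.3 1 0 -82 0;0.1 1 0 -82 0;0 1 0 -82 0;0 1 0 -82 0;0 1 0 -82 0;0 1 0 -82 0",
  force=25,
)

```text
time: 7.93
ee_pos: [0.5596, 0.1163, 0.1995]
tcp_rot: [-179.9, -0.0, -165.0]
wrist_force: [-0.8, -4.5, 1.4]
opening: 0.0247
```

```bash
python3 st.py w6
```

```text
7.9333 [0.5596 0.1163 0.1995] [-1.7992e+02 -1.0000e-02 -1.6504e+02] [-0.84 -4.53  1.42] [-1.131  0.027 -0.002] 0.02467066280927247
r 0.0006978366164461804 ang 274.7662201706022 Ftan -1.2178271693113256 Frad 4.4432645017717896
```

View pics/w6.png

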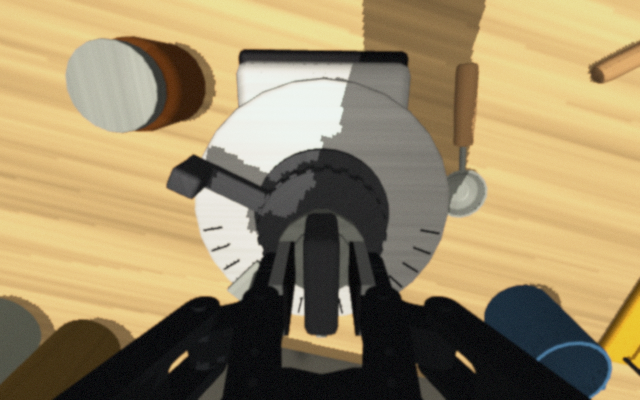

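Emit:
play_rows(
  commands="0 0 0 0 0;0 0 0 0 0;0 0 0 0 0;0 0 0 0 0",
)

```text
time: 8.32
ee_pos: [0.5596, 0.1163, 0.1994]
tcp_rot: [-179.9, -0.0, -165.0]
wrist_force: [-0.1, -5.7, 1.2]
opening: 0.0247
```

```bash
python3 st.py w7;python3 - <<'E'
from h import *
cv2.imwrite("pics/w7c.png",cv2.resize(cv2.imread("pics/w7.png")[180:380,220:420],None,fx=3,fy=3,interpolation=cv2.INTER_CUBIC))
E
```

```text
8.3167 [0.5596 0.1163 0.1994] [-1.7992e+02 -1.0000e-02 -1.6504e+02] [-0.05 -5.68  1.24] [-1.197 -0.023 -0.016] 0.024657709217989824
r 0.0006870129144911236 ang 275.2667232235138 Ftan -0.5723877257212174 Frad 5.649902863430865
```

View pics/w7c.png

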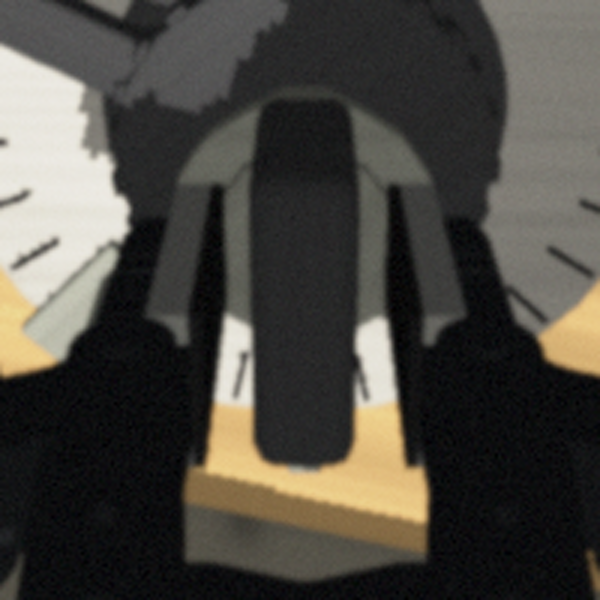

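Emit:
play_rows(
  commands="0.35 0 0 0 0;0.35 0 0 3 0;0.35 0 0 6 0;0.2 0 0 6 0;0 0 0 6 0;0 0 0 6 0;0 0 0 6 0;0 0 0 6 0",
)

```text
time: 9.03
ee_pos: [0.5601, 0.1164, 0.2061]
tcp_rot: [-179.9, 0.1, -165.1]
wrist_force: [1.1, -4.4, 4.3]
opening: 0.0132
```

```bash
python3 st.py w8;python3 - <<'E'
from h import *
cv2.imwrite("pics/w8c.png",cv2.resize(cv2.imread("pics/w8.png")[180:380,220:420],None,fx=3,fy=3,interpolation=cv2.INTER_CUBIC))
E
```

```text
9.0333 [0.5601 0.1164 0.2061] [-1.7991e+02  9.0000e-02 -1.6506e+02] [ 1.13 -4.38  4.32] [-0.828 -0.125  0.043] 0.013247415122055944
r 0.0008610869026370382 ang 314.47945685918995 Ftan -2.2617729859034634 Frad 3.914884843363758
```

View pics/w8c.png

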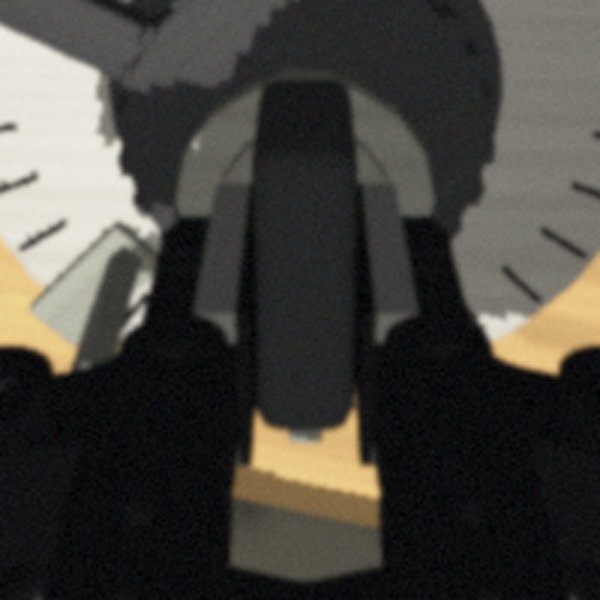

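Emit:
play_rows(
  commands="0 0 -0.8 1 0;0 0 -0.8 1 -5;0 0 -0.8 1 -10;0 0 -0.8 1 -15;0 0 -0.8 1 -20;0 0 -0.8 1 -25;0 0 -0.8 1 -30;0 0 -0.8 1 -35;0 0 -0.8 1 -40;0 0 -0.8 1 -40",
)

```text
time: 9.92
ee_pos: [0.56, 0.1149, 0.2062]
tcp_rot: [-179.9, 0.1, 154.6]
wrist_force: [1.7, -8.6, -0.7]
opening: 0.0134
```

```bash
python3 st.py w9;python3 - <<'E'
from h import *
cv2.imwrite("pics/w9c.png",cv2.resize(cv2.imread("pics/w9.png")[180:380,220:420],None,fx=3,fy=3,interpolation=cv2.INTER_CUBIC))
E
```

```text
9.9167 [0.56   0.1149 0.2062] [-1.7988e+02  9.0000e-02  1.5459e+02] [ 1.69 -8.58 -0.69] [-1.544 -0.513 -0.15 ] 0.013376004258483756
r 0.0021162650813583844 ang 282.3150527883714 Ftan -0.1794907671169307 Frad 8.747063364376674
```

View pics/w9c.png

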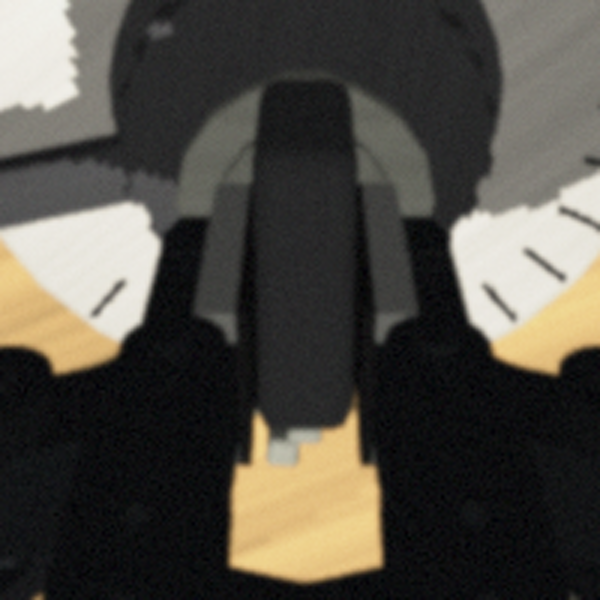

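Run:
```python
from h import *
cv2.imwrite("pics/w9d.png",cv2.resize(cv2.imread("pics/w9.png")[310:345,295:350],None,fx=12,fy=12,interpolation=cv2.INTER_CUBIC))
o=get_obs();c=cam("wrist",o)
a=unproj(c,321.7,325,.198);b=unproj(c,314.3,330.7,.192)
print(a,b)
for A in((.56,.1149),(.56,.1165)):
  for p in(a,b): 
    d=p[:2]-A;print(np.hypot(*d),np.degrees(np.arctan2(d[1],d[0])))
```

```text
[0.601315   0.09623873 0.198     ] [0.60760419 0.08875643 0.192     ]
0.04533400775130862 -24.30786589320419
0.05431063924273562 -28.774991915861914
0.04601573985088669 -26.123768595705425
0.05509868395375203 -30.23349909994553
```

View pics/w9d.png

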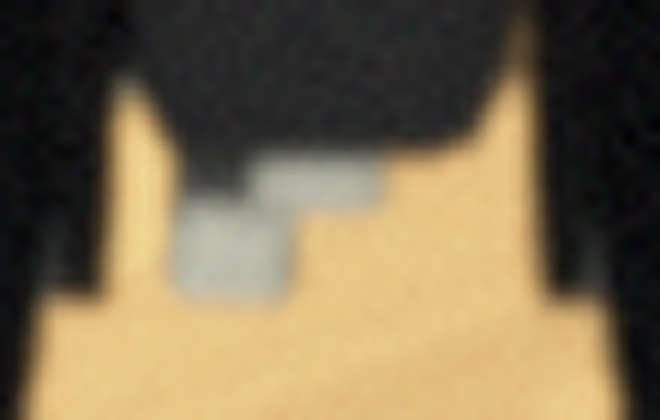

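Emit:
play_rows(
  commands="0 0 -0.7 0 -1;0 0 -1.5 0 -2;0 0 -1.5 0 -3;0 0 -1.5 0 -4.3;0 0 -1.5 0 -4.3;0 0 -1.5 0 -4.3",
)

```text
time: 10.47
ee_pos: [0.5598, 0.1147, 0.2062]
tcp_rot: [180.0, 0.0, 150.7]
wrist_force: [3.4, -1.0, -1.6]
opening: 0.0131
```

```bash
python3 st.py w10;python3 - <<'E'
from h import *
cv2.imwrite("pics/w10c.png",cv2.resize(cv2.imread("pics/w10.png")[310:345,295:350],None,fx=12,fy=12,interpolation=cv2.INTER_CUBIC))
E
```

```text
10.4667 [0.5598 0.1147 0.2062] [1.8000e+02 3.0000e-02 1.5066e+02] [ 3.42 -1.02 -1.56] [-0.345 -0.968 -0.077] 0.013072988921473344
r 0.0023330848017313654 ang 278.43072568393825 Ftan 3.2364943866903872 Frad 1.5100669375689733
```

View pics/w10c.png

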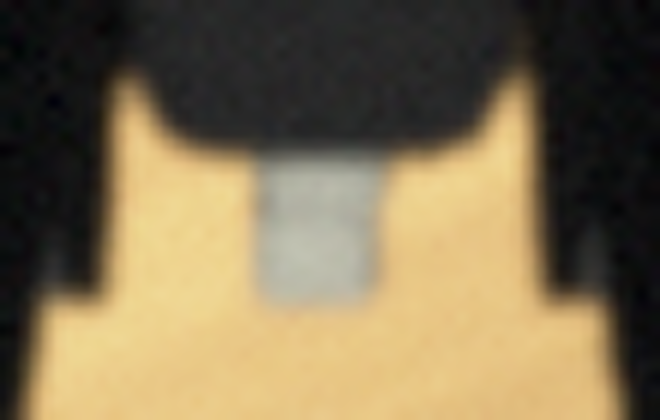

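Emit:
play_rows(
  commands="0.2 0 0 0 0;0.4 0 0 0 0;0.4 0 0 0 0;0.4 0 0 30 0;0.4 0 0 60 0;0.4 -20 10 90 0;0.4 -40 15 100 0;0.4 -40 15 100 0",
)

```text
time: 11.18
ee_pos: [0.5178, 0.1307, 0.3106]
tcp_rot: [179.8, 0.2, 150.7]
wrist_force: [-0.1, -0.3, -0.1]
opening: 0.0341
```

```bash
python3 st.py w11;python3 - <<'E'
from h import *
import pickle
pickle.dump(get_obs(),open("o11.pkl","wb"))
cv2.imwrite("pics/w11c.png",cv2.resize(cv2.imread("pics/w11.png")[200:400,220:420],None,fx=3,fy=3,interpolation=cv2.INTER_CUBIC))
E
```

```text
11.1833 [0.5178 0.1307 0.3106] [1.7977e+02 1.7000e-01 1.5073e+02] [-0.07 -0.3  -0.1 ] [-0.01   0.046 -0.044] 0.03409111132545001
r 0.04386064273582513 ang 161.79947620219428 Ftan 0.30776740674308917 Frad -0.027015124287282758
```

View pics/w11c.png

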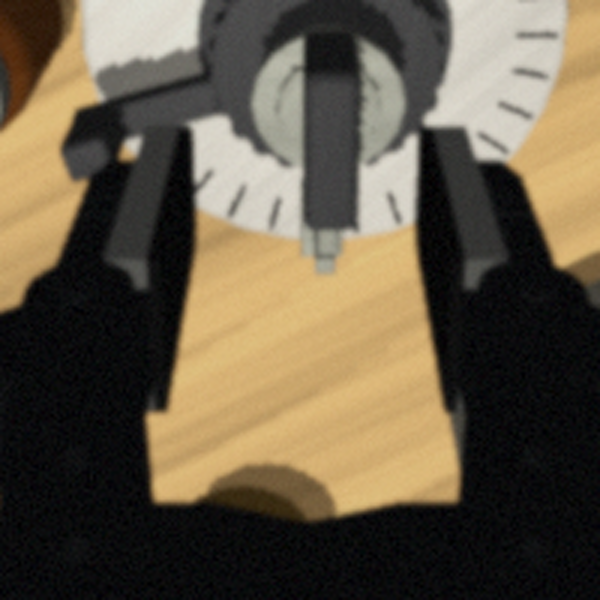

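View pics/w11.png

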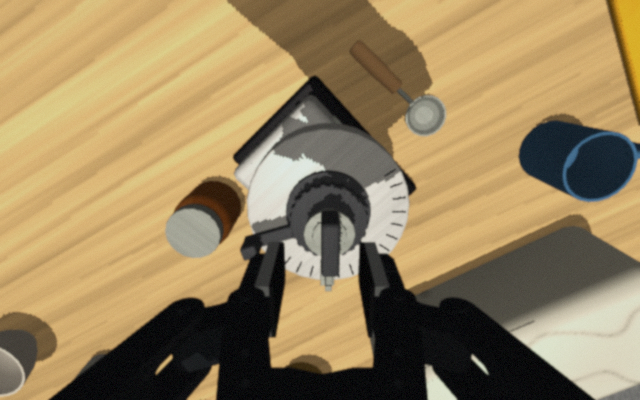

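Emit:
play_rows(
  commands="0.6 3.2 5.8 0 0;0.6 3.2 5.8 0 0;0.6 3.2 5.8 0 0",
)

```text
time: 11.48
ee_pos: [0.5232, 0.1357, 0.3046]
tcp_rot: [-179.9, -0.1, 150.7]
wrist_force: [1.2, -0.0, -0.7]
opening: 0.051
```

```bash
python3 st.py w12;python3 - <<'E'
from h import *
import pickle
pickle.dump(get_obs(),open("o12.pkl","wb"))
cv2.imwrite("pics/w12c.png",cv2.resize(cv2.imread("pics/w12.png")[190:310,265:385],None,fx=5,fy=5,interpolation=cv2.INTER_CUBIC))
E
```

```text
11.4833 [0.5232 0.1357 0.3046] [-1.7991e+02 -1.0000e-01  1.5067e+02] [ 1.18 -0.03 -0.69] [-0.    -0.015  0.018] 0.051031427631579425
r 0.040846588165649574 ang 152.7891659575715 Ftan -0.5117757377440296 Frad -1.0587484729852408
```

View pics/w12c.png

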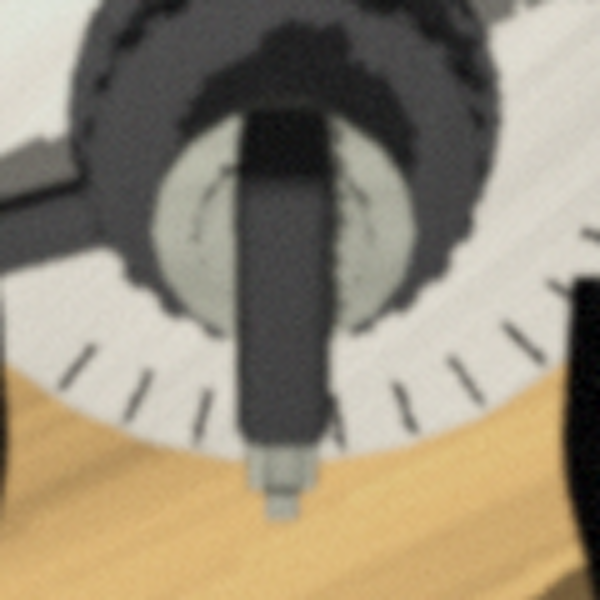

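```bash
sed -i 's/\[.5595,.117\]/[.56,.115]/' st.py
python3 - <<'E'
from h import *
import pickle
A=np.array([.56,.115])
for n,u,v in(("o11",220+86/3,200+158/3),):
    c=cam("wrist",pickle.load(open(n+".pkl","rb")))
    for z in(.193,):
        p=unproj(c,u,v,z);d=p[:2]-A;print(p,np.hypot(*d),np.degrees(np.arctan2(d[1],d[0]))%360)
E
```

```text
[0.54346711 0.04785618 0.193     ] 0.06914932723531388 256.1671788267312
```

Emit:
play_rows(
  commands="0.4 2 -10 0 7;0.4 4 -20 0 14;0.4 6 -30 0 21;0.4 8 -40 0 28;0.4 10 -50 0 35;0.4 12 -60 0 42;0.4 14 -70 0 49;0.4 16 -80 0 56;0.4 18.4 -89.3 0 63;0.4 18.4 -89.3 0 70",
)

```text
time: 12.37
ee_pos: [0.5416, 0.0446, 0.3052]
tcp_rot: [180.0, -0.1, -139.1]
wrist_force: [0.2, -0.3, 0.1]
opening: 0.0348
```

Emit:
play_rows(
  commands="0.35 0 0 -10 7;0.35 0 0 -20 14;0.35 0 0 -30 21;0.35 0 0 -30 28;0.35 0 0 -40 34.3;0.35 0 0 -50 34.3;0.35 0 0 -50 34.3",
)

```text
time: 12.95
ee_pos: [0.5408, 0.0459, 0.2536]
tcp_rot: [179.8, -0.1, -105.1]
wrist_force: [-0.8, -0.0, -0.5]
opening: 0.0302
```

```bash
python3 st.py w13
python3 - <<'E'
from h import *
c=cam("wrist"); A=np.array([.56,.115])
print(proj(c,(*(A+.071*np.array([np.cos(np.radians(255)),np.sin(np.radians(255))])),.193)))
E
```

```text
12.95 [0.5408 0.0459 0.2536] [ 1.7979e+02 -7.0000e-02 -1.0505e+02] [-0.76 -0.04 -0.47] [ 0.028 -0.021  0.014] 0.030176997616068645
r 0.07169880768159564 ang 254.4608494828945 Ftan -0.7194767106724519 Frad 0.23733403825405833
(np.float64(321.5746299889739), np.float64(209.578152178664))
```

View pics/w13.png

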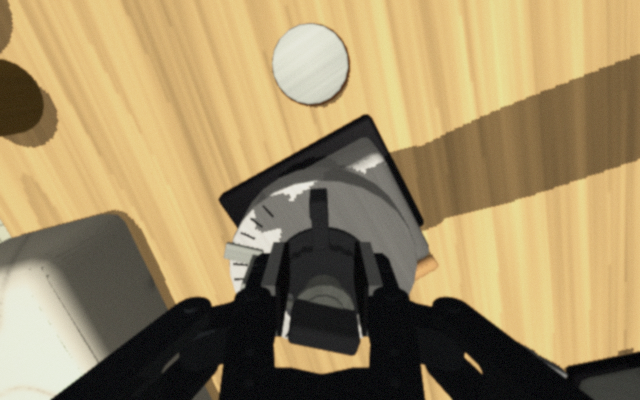

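Emit:
play_rows(
  commands="0.35 1 0 -25 1;0.35 1 0 -50 1;0.35 1 0 -70 1;0.35 1 0 -81 1;0.25 1 0 -81 1;0.25 1 0 -81 1;0.25 1 0 -81 1",
)

```text
time: 13.58
ee_pos: [0.5428, 0.0462, 0.1768]
tcp_rot: [-179.9, 0.0, -104.1]
wrist_force: [-0.3, 0.8, 0.3]
opening: 0.0212
```

```bash
python3 st.py w14; sed -i 's/r=.0722/r=.0715/' arc.py; python3 arc.py 255 -4 -8 -12 -16 -20 -24 -28 -32 -36
```

```text
13.5833 [0.5428 0.0462 0.1768] [-1.7990e+02  3.0000e-02 -1.0405e+02] [-0.31  0.85  0.25] [-0.019  0.056 -0.   ] 0.021227761854998563
r 0.07088808330383163 ang 255.96610945760193 Ftan -0.5094426800237597 Frad -0.747673848313287
-4.0 -4.8 1.5
-8.0 -9.4 3.2
-12.0 -14.0 5.4
-16.0 -18.3 7.8
-20.0 -22.5 10.5
-24.0 -26.5 13.5
-28.0 -30.3 16.8
-32.0 -33.8 20.3
-36.0 -37.1 24.1
```

View pics/w14.png

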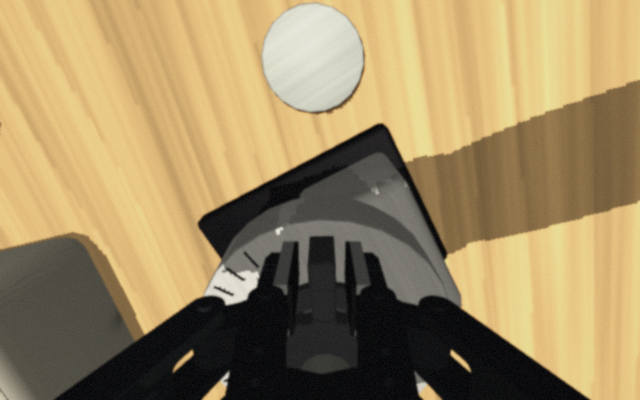

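Emit:
play_rows(
  commands="0.25 -2.4 0.7 -4 -2;0.25 -4.8 1.5 -4 -4;0.25 -9.4 3.2 -4 -8;0.25 -14 5.4 -4 -12;0.25 -18.3 7.8 -4 -16;0.25 -22.5 10.5 -4 -20;0.25 -26.5 13.5 -4 -24;0.25 -30.3 16.8 -4 -28;0.25 -33.8 20.3 -4 -32;0.25 -37.1 24.1 -4 -36",
)

```text
time: 14.47
ee_pos: [0.5055, 0.0702, 0.1726]
tcp_rot: [-179.9, 0.1, -140.3]
wrist_force: [-0.0, -1.3, -0.1]
opening: 0.0212
```

```bash
cat > f.py <<'E'
from h import *
A=np.array([.56,.115]);L=[]
for i in range(4):
    o=get_obs();d=o['ee_pos'][:2]-A;a=np.arctan2(d[1],d[0]);t=np.array([-np.sin(a),np.cos(a)])
    L.append([o['wrist_force'][:2]@t,o['wrist_force'][:2]@d/np.hypot(*d),o['wrist_force'][2]]); 
    if i<3: camera("top")
print(o['time'],'r',np.hypot(*d).round(4),'ang',(np.degrees(a)%360).round(2),'yaw',o['tcp_rot'][2].round(1),'z',o['ee_pos'][2].round(4),'Ft,Fr,Fz',np.mean(L,0).round(2),np.array(L)[:,0].round(1),o['opening'])
E
python3 f.py;python3 arc.py 219 -2 -4 -6 -8 -10 -12
```

```text
14.6167 r 0.0703 ang 219.25 yaw -139.9 z 0.1724 Ft,Fr,Fz [ 0.57 -0.15  0.07] [ 1.   0.9  0.8 -0.3] 0.021624899551143616
-2.0 -1.5 2.0
-4.0 -3.0 4.0
-6.0 -4.4 6.1
-8.0 -5.7 8.2
-10.0 -7.0 10.3
-12.0 -8.1 12.5
```

Emit:
play_rows(
  commands="0.25 -1.5 2 0 -2;0.25 -3 4 0 -4;0.25 -4.4 6.1 0 -6;0.25 -5.7 8.2 0 -8;0.25 -7 10.3 0 -10;0.25 -8.1 12.5 0 -12;0.25 -8.1 12.5 0 -12",
)

```text
time: 15.2
ee_pos: [0.4973, 0.0829, 0.1718]
tcp_rot: [-180.0, 0.0, -152.0]
wrist_force: [0.2, 1.3, -0.7]
opening: 0.0217
```

```bash
python3 f.py;python3 arc.py 207 -2 -4 -6 -8 -10 -12
```

```text
15.35 r 0.0705 ang 207.22 yaw -151.9 z 0.1714 Ft,Fr,Fz [-0.22 -0.45  0.28] [-1.1  0.1 -0.3  0.4] 0.02153052174891572
-2.0 -1.1 2.2
-4.0 -2.1 4.5
-6.0 -3.0 6.8
-8.0 -3.9 9.2
-10.0 -4.7 11.6
-12.0 -5.4 14.0
```

Emit:
play_rows(
  commands="0.25 -1.1 2.2 0 -2;0.25 -2.1 4.5 0 -4;0.25 -3 6.8 0 -6;0.25 -3 6.8 0 -6",
)

```text
time: 15.68
ee_pos: [0.4941, 0.0897, 0.1713]
tcp_rot: [180.0, 0.0, -158.0]
wrist_force: [-0.2, 0.1, -0.8]
opening: 0.0212
```

```bash
python3 f.py;python3 st.py w15;python3 arc.py 201 -2 -4 -6 -8 -10 -12
```

```text
15.8333 r 0.0706 ang 201.15 yaw -157.9 z 0.1712 Ft,Fr,Fz [ 0.2  -0.13  0.19] [-0.2  1.2  0.4 -0.6] 0.02153363041906285
15.8333 [0.4941 0.0895 0.1712] [ 1.8000e+02  1.0000e-02 -1.5793e+02] [-0.35  0.49  0.65] [0.055 0.046 0.005] 0.02153363041906285
r 0.07060843009720238 ang 201.1518278254361 Ftan -0.5806291962053778 Frad 0.14960795080246717
-2.0 -0.9 2.3
-4.0 -1.6 4.7
-6.0 -2.3 7.1
-8.0 -2.9 9.5
-10.0 -3.4 12.0
-12.0 -3.9 14.4
```

View pics/w15.png

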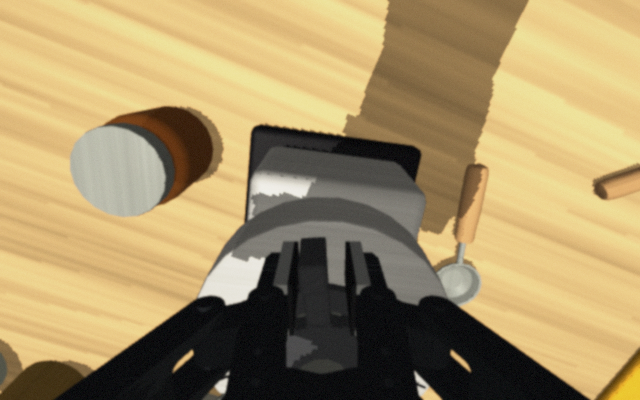

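Emit:
play_rows(
  commands="0.25 -0.9 2.3 0 -2;0.25 -1.6 4.7 0 -4;0.25 -2.3 7.1 0 -6;0.25 -2.3 7.1 0 -6",
)

```text
time: 16.22
ee_pos: [0.4917, 0.0968, 0.1712]
tcp_rot: [180.0, -0.0, -164.1]
wrist_force: [0.3, 0.2, 0.4]
opening: 0.0214
```

```bash
python3 f.py;python3 arc.py 195 -2 -4 -6 -8 -10 -12
```

```text
16.3667 r 0.0706 ang 195.06 yaw -163.9 z 0.1712 Ft,Fr,Fz [ 0.02 -0.25 -0.04] [-0.2 -0.   0.5 -0.3] 0.02182155097778831
-2.0 -0.6 2.4
-4.0 -1.1 4.9
-6.0 -1.6 7.3
-8.0 -1.9 9.8
-10.0 -2.2 12.3
-12.0 -2.3 14.8
```

Emit:
play_rows(
  commands="0.25 -0.6 2.4 0 -2;0.25 -1.1 4.9 0 -4;0.25 -1.6 7.3 0 -6;0.25 -1.6 7.3 0 -6",
)

```text
time: 16.7
ee_pos: [0.4901, 0.104, 0.1711]
tcp_rot: [-180.0, -0.0, -170.1]
wrist_force: [0.5, -0.2, -0.9]
opening: 0.0213
```

```bash
python3 f.py;python3 arc.py 189 -2 -4 -6 -8 -10 -12
```

```text
16.85 r 0.0707 ang 188.96 yaw -169.9 z 0.1712 Ft,Fr,Fz [ 0.12 -0.15 -0.12] [ 0.3  0.2  0.1 -0.1] 0.02127429175814213
-2.0 -0.3 2.5
-4.0 -0.6 5.0
-6.0 -0.8 7.4
-8.0 -0.9 9.9
-10.0 -0.9 12.4
-12.0 -0.8 14.9
```

Emit:
play_rows(
  commands="0.25 -0.3 2.5 0 -2;0.25 -0.6 5 0 -4;0.25 -0.8 7.4 0 -6;0.25 -0.8 7.4 0 -6",
)

```text
time: 17.18
ee_pos: [0.4893, 0.1113, 0.1711]
tcp_rot: [-180.0, -0.0, -176.1]
wrist_force: [0.0, -0.5, 0.9]
opening: 0.0216
```

```bash
python3 f.py;python3 st.py w16;python3 arc.py 183 -2 -4 -6 -8 -10 -12
```

```text
17.3333 r 0.0708 ang 182.97 yaw -175.9 z 0.1711 Ft,Fr,Fz [0.95 0.31 0.37] [0.5 1.2 1.6 0.6] 0.021265129164947078
17.3333 [0.4893 0.1113 0.1711] [ 1.8000e+02 -1.0000e-02 -1.7594e+02] [-0.48 -0.6   0.12] [-0.139  0.031  0.011] 0.021265129164947078
r 0.07080644421866573 ang 182.97349689363963 Ftan 0.5709600987840165 Frad 0.5076799541004261
-2.0 -0.1 2.5
-4.0 -0.1 5.0
-6.0 0.0 7.5
-8.0 0.2 10.0
-10.0 0.4 12.5
-12.0 0.8 14.9
```

View pics/w16.png

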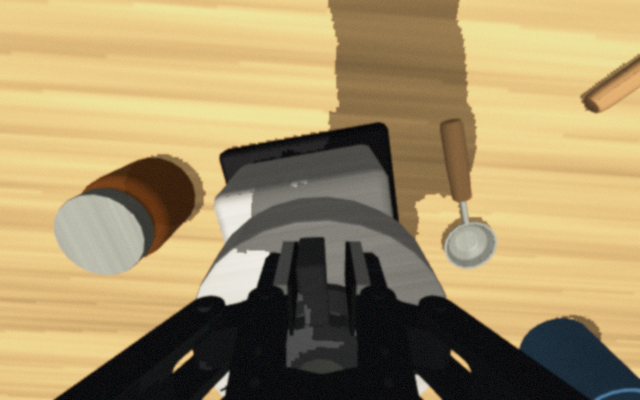

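Emit:
play_rows(
  commands="0.25 -0.1 1.2 0 -1;0.25 -0.1 2.5 0 -2;0.25 -0.1 3.7 0 -3;0.25 -0.1 5 0 -4;0.25 -0.1 5 0 -4",
)

```text
time: 17.8
ee_pos: [0.4891, 0.1166, 0.1712]
tcp_rot: [180.0, -0.0, 179.9]
wrist_force: [-1.3, -3.1, 0.6]
opening: 0.0215
```

```bash
python3 f.py
```

```text
17.95 r 0.0709 ang 178.69 yaw 180.0 z 0.1711 Ft,Fr,Fz [2.45 1.29 0.33] [3.1 1.4 3.2 2.1] 0.021587781527344363
```

Emit:
play_rows(
  commands="0.25 0 1.2 0 -1;0.25 0.1 2.5 0 -2;0.25 0.2 3.7 0 -3;0.25 0.3 5 0 -4;0.25 0.3 5 0 -4",
)

```text
time: 18.37
ee_pos: [0.4894, 0.1213, 0.1711]
tcp_rot: [-180.0, -0.0, 175.9]
wrist_force: [-2.1, -3.0, 0.1]
opening: 0.0214
```

```bash
python3 f.py
```

```text
18.5167 r 0.0709 ang 174.82 yaw 176.0 z 0.1711 Ft,Fr,Fz [3.98 1.9  0.47] [3.2 4.8 3.  4.9] 0.02106099946420204
```

```bash
python3 arc.py 174.8 -2 -4 -6 -8 -10 -12 -14
```

```text
-2.0 0.3 2.5
-4.0 0.6 5.0
-6.0 1.1 7.4
-8.0 1.6 9.8
-10.0 2.2 12.3
-12.0 2.9 14.7
-14.0 3.7 17.0
```

Emit:
play_rows(
  commands="0.25 0.1 1.2 0 -1;0.25 0.3 2.5 0 -2;0.25 0.4 3.7 0 -3;0.25 0.6 5 0 -4;0.25 0.9 6.2 0 -5;0.25 1.1 7.4 0 -6;0.25 1.1 7.4 0 -6;0.25 1.1 7.4 0 -6",
)

```text
time: 19.18
ee_pos: [0.4903, 0.1286, 0.1711]
tcp_rot: [-180.0, -0.0, 169.9]
wrist_force: [-4.1, -4.7, 2.1]
opening: 0.0214
```

```bash
python3 f.py
```

```text
19.3333 r 0.071 ang 168.91 yaw 169.9 z 0.1711 Ft,Fr,Fz [5.18 2.33 1.64] [5.4 5.3 4.6 5.4] 0.021317434976298122
```

```bash
python3 st.py w17; python3 arc.py 168.9 -1 -2 -3 -4 -5 -6
```

```text
19.3333 [0.4903 0.1287 0.1711] [-1.7997e+02 -3.0000e-02  1.6995e+02] [-2.13 -5.1   1.54] [-0.925  0.618 -0.024] 0.021317434976298122
r 0.07103250960400913 ang 168.91119711842097 Ftan 5.41484382563558 Frad 1.108971999034216
-1.0 0.3 1.2
-2.0 0.5 2.4
-3.0 0.8 3.7
-4.0 1.1 4.9
-5.0 1.5 6.1
-6.0 1.8 7.3
```

View pics/w17.png

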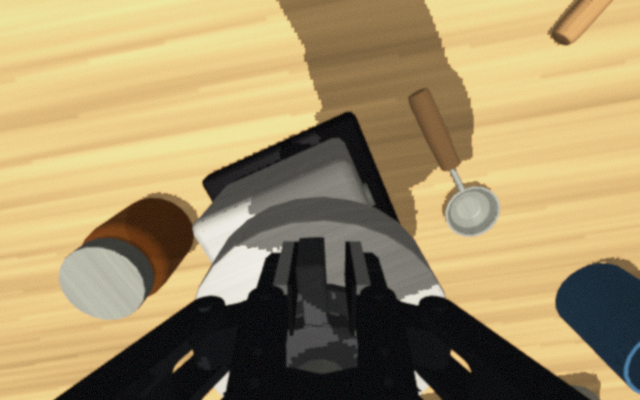

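Emit:
play_rows(
  commands="0.25 0.3 1.2 0 -1;0.25 0.5 2.4 0 -2;0.25 0.8 3.7 0 -3;0.25 1.1 4.9 0 -4",
)

```text
time: 19.72
ee_pos: [0.4914, 0.1333, 0.1711]
tcp_rot: [-179.9, -0.0, 165.9]
wrist_force: [-4.1, -4.9, 1.8]
opening: 0.0213
```

```bash
python3 f.py; python3 arc.py 164.9 -1 -2 -3 -4 -5 -6
```

```text
19.8667 r 0.0711 ang 164.69 yaw 165.9 z 0.1711 Ft,Fr,Fz [5.23 2.9  1.3 ] [5.8 5.4 5.1 4.6] 0.021697682817104186
-1.0 0.3 1.2
-2.0 0.7 2.4
-3.0 1.1 3.6
-4.0 1.5 4.8
-5.0 1.9 5.9
-6.0 2.3 7.1
```

Run:
```python
from h import *
for n in("scene","top"): cv2.imwrite(f"pics/{n}1.png",camera(n)[:,:,::-1])
t=cv2.imread("pics/scene1.png")[130:210,320:420];a=cv2.resize(t,None,fx=6,fy=6,interpolation=cv2.INTER_CUBIC)
cv2.imwrite("pics/s1c.png",a)
t=cv2.imread("pics/top1.png")[150:240,225:345];cv2.imwrite("pics/t1c.png",cv2.resize(t,None,fx=6,fy=6,interpolation=cv2.INTER_CUBIC))
```

```text
(no output)
```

View pics/s1c.png

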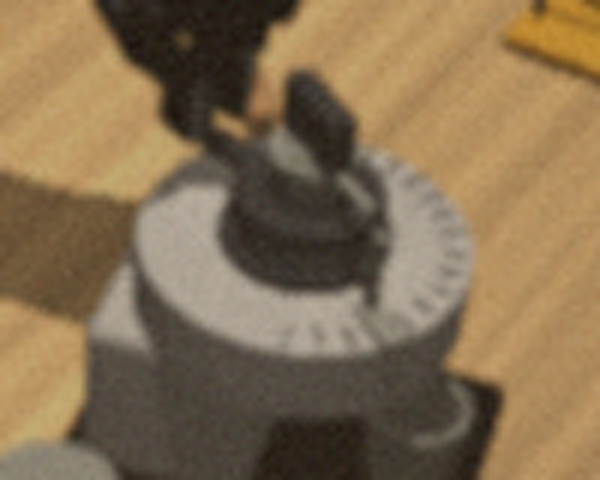

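View pics/t1c.png

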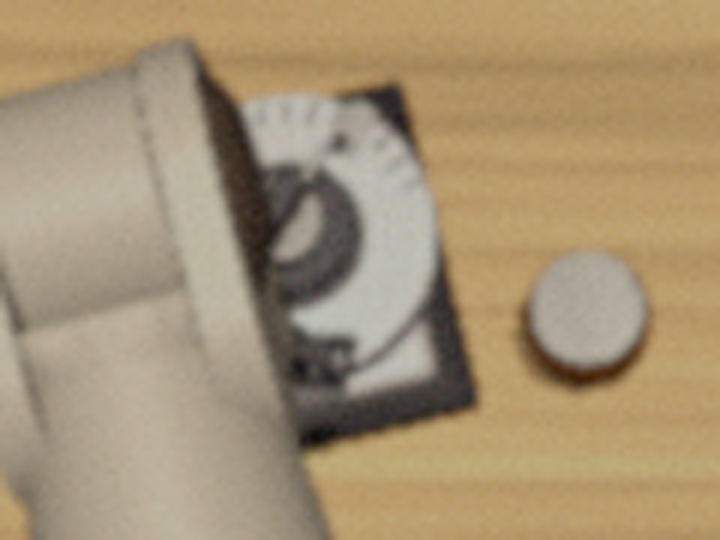

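Run:
```python
from h import *
for n,(x0,y0) in dict(scene=(320,130),top=(225,150)).items():
  c=cam(n)
  def q(r,a,z):
    a=np.radians(a);u,v=proj(c,(.56+r*np.cos(a),.115+r*np.sin(a),z));return round((u-x0)*6),round((v-y0)*6)
  print(n,'axis228',q(0,0,.228),'ring175',q(0,0,.175),'post',q(.056,-30,.192),q(.056,-30,.15))
  for a in(-20,-25,-29.5,-34): print(a,'tip',q(.047,a,.198),'barend',q(.022,a,.228),q(.022,a+180,.228))
  for a in (164,168,172,180): print('ear',a,q(.071,a,.193))
```

```text
scene axis228 (323, 94) ring175 (311, 190) post (381, 235) (369, 307)
-20 tip (387, 206) barend (357, 120) (291, 69)
-25 tip (380, 209) barend (353, 122) (294, 68)
-29.5 tip (372, 211) barend (350, 123) (298, 67)
-34 tip (365, 213) barend (346, 124) (301, 66)
ear 164 (208, 82)
ear 168 (200, 87)
ear 172 (193, 91)
ear 180 (180, 101)
top axis228 (272, 204) ring175 (284, 222) post (336, 124) (343, 140)
-20 tip (311, 130) barend (288, 164) (256, 245)
-25 tip (319, 133) barend (291, 165) (253, 243)
-29.5 tip (325, 136) barend (294, 167) (250, 242)
-34 tip (331, 140) barend (297, 169) (247, 240)
ear 164 (240, 347)
ear 168 (249, 350)
ear 172 (259, 351)
ear 180 (278, 353)
```

Emit:
play_rows(
  commands="0.25 0.3 1.2 0 -1;0.25 0.7 2.4 0 -2;0.25 1.1 3.6 0 -3;0.25 1.5 4.8 0 -4",
)

```text
time: 20.3
ee_pos: [0.4927, 0.1379, 0.1711]
tcp_rot: [-179.9, -0.0, 161.9]
wrist_force: [-4.6, -7.4, 2.1]
opening: 0.0216
```

```bash
python3 f.py; python3 arc.py 160.5 -1 -2 -3 -4 -5 -6
```

```text
20.45 r 0.0711 ang 160.94 yaw 161.9 z 0.1711 Ft,Fr,Fz [7.48 2.7  2.34] [8.5 7.9 6.9 6.6] 0.021098327374158496
-1.0 0.4 1.2
-2.0 0.9 2.3
-3.0 1.3 3.5
-4.0 1.8 4.6
-5.0 2.3 5.8
-6.0 2.9 6.9
```

Emit:
play_rows(
  commands="0.25 0.2 0.6 0 -0.5;0.25 0.4 1.2 0 -1;0.25 0.65 1.8 0 -1.5;0.25 0.9 2.3 0 -2;0.25 1.1 2.9 0 -2.5;0.25 1.3 3.5 0 -3",
)

```text
time: 20.95
ee_pos: [0.4939, 0.1412, 0.1711]
tcp_rot: [-179.9, -0.0, 158.9]
wrist_force: [-6.0, -9.4, 2.4]
opening: 0.0213
```

```bash
python3 f.py; python3 arc.py 157.7 -.5 -1 -1.5 -2 -3 -4 -5 -6
```

```text
21.1 r 0.0711 ang 158.42 yaw 158.9 z 0.1711 Ft,Fr,Fz [10.63  2.59  2.77] [11.  10.7 10.2 10.7] 0.021449798678161814
-0.5 0.2 0.6
-1.0 0.5 1.2
-1.5 0.7 1.7
-2.0 1.0 2.3
-3.0 1.5 3.4
-4.0 2.1 4.5
-5.0 2.6 5.7
-6.0 3.2 6.8
```

Emit:
play_rows(
  commands="0.25 0.2 0.6 0 -0.5;0.25 0.4 1.1 0 -1;0.25 0.4 1.1 0 -1",
)

```text
time: 21.35
ee_pos: [0.4945, 0.1426, 0.1711]
tcp_rot: [-179.9, -0.0, 157.9]
wrist_force: [-4.8, -5.3, 2.5]
opening: 0.021
```

```bash
python3 f.py
```

```text
21.5 r 0.0711 ang 157.1 yaw 157.9 z 0.1711 Ft,Fr,Fz [7.03 2.28 2.32] [6.7 7.  7.3 7.1] 0.021348966916656817
```

Emit:
play_rows(
  commands="0.25 0.1 0.3 0 -0.25;0.25 0.2 0.6 0 -0.5;0.25 0.2 0.6 0 -0.5",
)

```text
time: 21.75
ee_pos: [0.4947, 0.1431, 0.1711]
tcp_rot: [-179.9, -0.0, 157.4]
wrist_force: [-3.5, -6.6, 2.0]
opening: 0.0211
```

```bash
python3 f.py
```

```text
21.9 r 0.0711 ang 156.63 yaw 157.4 z 0.1711 Ft,Fr,Fz [8.05 1.31 1.59] [7.5 7.7 8.4 8.6] 0.0212958620729843
```

Emit:
play_rows(
  commands="0.25 0.1 0.3 0 -0.25;0.25 0.2 0.6 0 -0.5;0.25 0.2 0.6 0 -0.5",
)

```text
time: 22.15
ee_pos: [0.4949, 0.1436, 0.1711]
tcp_rot: [-179.9, -0.0, 156.9]
wrist_force: [-5.5, -8.4, 2.4]
opening: 0.0215
```

```bash
python3 f.py
```

```text
22.3 r 0.0711 ang 156.34 yaw 156.9 z 0.1711 Ft,Fr,Fz [8.96 1.41 2.09] [9.9 8.2 8.  9.8] 0.021639860152612565
```

Emit:
play_rows(
  commands="0.25 0.1 0.3 0 -0.25;0.25 0.2 0.6 0 -0.5;0.25 0.2 0.6 0 -0.5",
)

```text
time: 22.55
ee_pos: [0.495, 0.1439, 0.1711]
tcp_rot: [-179.9, -0.0, 156.4]
wrist_force: [-5.1, -9.0, 2.3]
opening: 0.0214
```

```bash
python3 f.py
```

```text
22.7 r 0.0711 ang 156.05 yaw 156.4 z 0.1711 Ft,Fr,Fz [10.77  0.79  2.46] [10.3 11.3 10.4 11.1] 0.020856191633328375
```

Emit:
play_rows(
  commands="0.25 0.1 0.3 0 -0.2;0.25 0.2 0.5 0 -0.4;0.25 0.2 0.5 0 -0.4;0.25 0.2 0.5 0 -0.4",
)

```text
time: 23.03
ee_pos: [0.4955, 0.1451, 0.1712]
tcp_rot: [-180.0, -0.0, 156.0]
wrist_force: [-4.6, -5.1, 0.9]
opening: 0.0212
```

```bash
python3 f.py
```

```text
23.1833 r 0.0712 ang 154.96 yaw 156.0 z 0.1712 Ft,Fr,Fz [6.61 1.14 0.92] [6.6 7.  6.8 6.1] 0.021596722408129872
```

Emit:
play_rows(
  commands="0.25 0.2 0.6 0 -0.5;0.25 0.5 1.1 0 -1;0.25 0.5 1.1 0 -1;0.25 0.5 1.1 0 -1",
)

```text
time: 23.52
ee_pos: [0.496, 0.146, 0.1712]
tcp_rot: [-179.9, 0.0, 155.0]
wrist_force: [-3.9, -6.4, 1.7]
opening: 0.0212
```

```bash
python3 f.py
```

```text
23.6667 r 0.0712 ang 154.12 yaw 155.0 z 0.1711 Ft,Fr,Fz [7.56 1.25 1.44] [7.4 8.  7.4 7.4] 0.02144538927054152
```

Emit:
play_rows(
  commands="0.25 0.1 0.3 0 -0.25;0.25 0.2 0.5 0 -0.5;0.25 0.2 0.5 0 -0.5",
)

```text
time: 23.92
ee_pos: [0.4962, 0.1463, 0.1711]
tcp_rot: [-179.9, 0.0, 154.5]
wrist_force: [-3.6, -8.1, 1.9]
opening: 0.0214
```

```bash
python3 f.py
```

```text
24.0667 r 0.0711 ang 153.84 yaw 154.5 z 0.1711 Ft,Fr,Fz [8.9  0.06 1.25] [8.9 8.6 9.3 8.8] 0.021329293944615108
```

Emit:
play_rows(
  commands="0.25 0.2 0.5 0 -0.25;0.25 0.3 0.8 0 -0.7;0.25 0.3 0.8 0 -0.7",
)

```text
time: 24.32
ee_pos: [0.4964, 0.1468, 0.1712]
tcp_rot: [-179.9, 0.0, 153.8]
wrist_force: [-4.6, -9.9, 2.1]
opening: 0.0215
```

```bash
python3 f.py
```

```text
24.4667 r 0.0711 ang 153.47 yaw 153.8 z 0.1711 Ft,Fr,Fz [10.51 -0.23  1.97] [10.9 10.5 10.2 10.4] 0.021464133932828353
```

Emit:
play_rows(
  commands="0.25 0.1 0.3 0 -0.2;0.25 0.2 0.5 0 -0.4;0.25 0.2 0.5 0 -0.4",
)

```text
time: 24.72
ee_pos: [0.4968, 0.1476, 0.1711]
tcp_rot: [-179.9, 0.0, 153.4]
wrist_force: [-1.4, -7.2, 1.8]
opening: 0.0216
```

```bash
python3 f.py
```

```text
24.8667 r 0.0711 ang 152.67 yaw 153.4 z 0.1712 Ft,Fr,Fz [ 7.78 -0.99  1.99] [7.1 7.7 8.1 8.2] 0.0214241543149628
```

```bash
python3 - <<'E'
from h import *
a=np.mean([camera("scene")[:,:,::-1].astype(float) for _ in range(6)],0)
b=np.mean([camera("top")[:,:,::-1].astype(float) for _ in range(2)],0)
t=a[140:190,350:400].clip(0,255).astype(np.uint8);cv2.imwrite("pics/s2c.png",cv2.resize(t,None,fx=12,fy=12,interpolation=cv2.INTER_CUBIC))
t=b[160:200,250:300].clip(0,255).astype(np.uint8);cv2.imwrite("pics/t2c.png",cv2.resize(t,None,fx=12,fy=12,interpolation=cv2.INTER_CUBIC))
E
python3 f.py
```

```text
25.4167 r 0.0711 ang 152.66 yaw 153.4 z 0.1712 Ft,Fr,Fz [ 8.02 -0.7   1.35] [8.3 8.1 7.9 7.7] 0.02143797517513337
```

View pics/s2c.png

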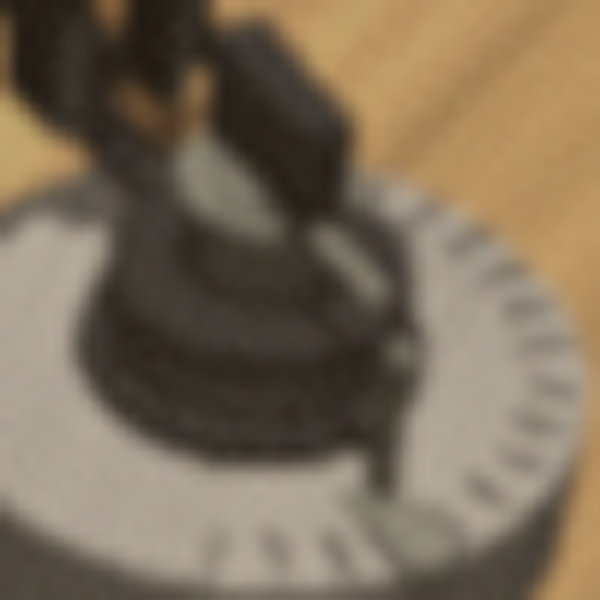

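View pics/t2c.png

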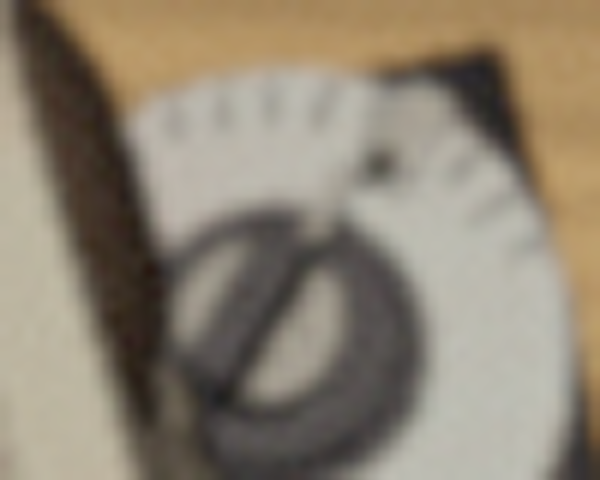

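```bash
python3 st.py w18
python3 - <<'E'
from h import *
cv2.imwrite("pics/w18c.png",np.hstack([cv2.resize(cv2.imread(f"pics/{n}.png")[220:360,250:390],None,fx=2.8,fy=2.8,interpolation=cv2.INTER_CUBIC) for n in("w17","w18")]))
E
```

```text
25.4167 [0.4968 0.1477 0.1712] [-1.7993e+02  2.0000e-02  1.5343e+02] [-2.6  -7.36  1.06] [-1.509  0.603  0.089] 0.02143797517513337
r 0.07113300956532546 ang 152.65617549389438 Ftan 7.728955846209487 Frad -1.0686256342763976
```

View pics/w18c.png

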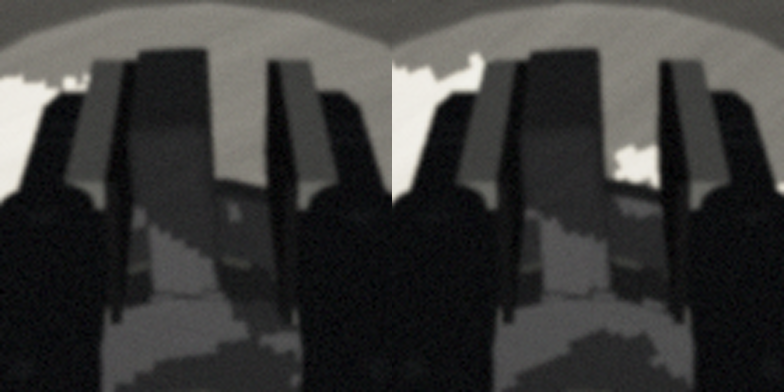

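Emit:
play_rows(
  commands="0.25 0.1 0.2 0 -0.2;0.25 0.2 0.4 0 -0.4;0.25 0.3 0.6 0 -0.6;0.25 0.4 0.8 0 -0.8;0.25 0.5 1 0 -0.9",
)

```text
time: 25.88
ee_pos: [0.4971, 0.1482, 0.1711]
tcp_rot: [-179.9, 0.0, 152.5]
wrist_force: [-3.9, -10.2, 2.9]
opening: 0.0211
```

```bash
python3 f.py
```

```text
26.0333 r 0.0711 ang 152.16 yaw 152.5 z 0.1711 Ft,Fr,Fz [10.73 -1.62  2.39] [10.9 10.1 11.4 10.6] 0.0213355470918161
```

Emit:
play_rows(
  commands="0.25 0.1 0.2 0 -0.2;0.25 0.1 0.3 0 -0.3",
)

```text
time: 26.2
ee_pos: [0.4972, 0.1483, 0.1711]
tcp_rot: [-179.8, 0.0, 152.2]
wrist_force: [-5.2, -10.5, 2.7]
opening: 0.0212
```

```bash
python3 f.py
```

```text
26.35 r 0.0711 ang 152.03 yaw 152.2 z 0.1711 Ft,Fr,Fz [11.82 -1.14  1.86] [11.7 11.8 12.2 11.6] 0.021377313463048282
```

Emit:
play_rows(
  commands="0.25 -0.7 -1.3 0 1;0.25 -1.4 -2.6 0 2;0.25 -2 -3.8 0 3;0.25 -2 -3.8 0 3;0.25 -2 -3.8 20 3;0.25 -2 -3.8 50 3;0.4 -2 -3.8 90 3;0.5 -2 -3.8 120 3;0.5 -2 -3.8 130 3;0.5 -2 -3.8 130 3",
)

```text
time: 27.18
ee_pos: [0.4965, 0.1465, 0.3043]
tcp_rot: [179.8, 0.2, 155.3]
wrist_force: [1.0, 0.4, -1.0]
opening: 0.043
```

```bash
python3 st.py w19
```

```text
27.1833 [0.4965 0.1465 0.3043] [179.77   0.22 155.27] [ 1.03  0.42 -0.98] [ 0.024 -0.064  0.004] 0.04299306146792871
r 0.07089225331826475 ang 153.6147560267752 Ftan -0.8354794449740308 Frad -0.7340830510236536
```

View pics/w19.png

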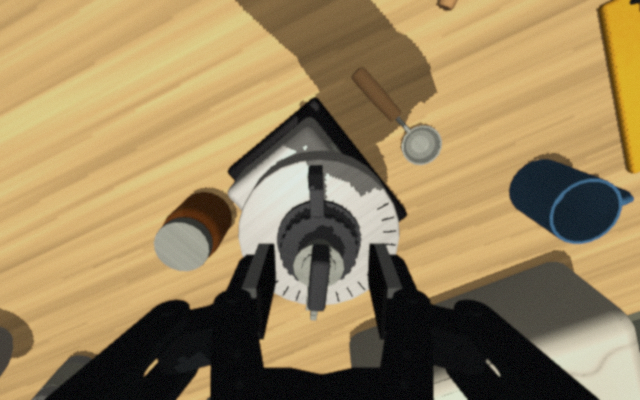

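Emit:
play_rows(
  commands="0.6 14 -5 0 -3;0.6 26.7 -10.8 0 -4.6;0.6 26.7 -10.8 0 -4.6;0.6 26.7 -10.8 0 -4.6",
)

```text
time: 27.57
ee_pos: [0.5221, 0.135, 0.2992]
tcp_rot: [-179.9, -0.1, 150.7]
wrist_force: [-0.2, -0.2, 0.1]
opening: 0.0514
```

```bash
python3 st.py w20;python3 - <<'E'
from h import *
cv2.imwrite("pics/w20c.png",cv2.resize(cv2.imread("pics/w20.png")[190:310,265:385],None,fx=5,fy=5,interpolation=cv2.INTER_CUBIC))
E
```

```text
27.5667 [0.5221 0.135  0.2992] [-1.7990e+02 -1.3000e-01  1.5066e+02] [-0.22 -0.19  0.13] [ 0.006 -0.051  0.019] 0.051410928658113836
r 0.04280515447695834 ang 152.21706664935817 Ftan 0.2719619368726312 Frad 0.10373542170218221
```

View pics/w20c.png

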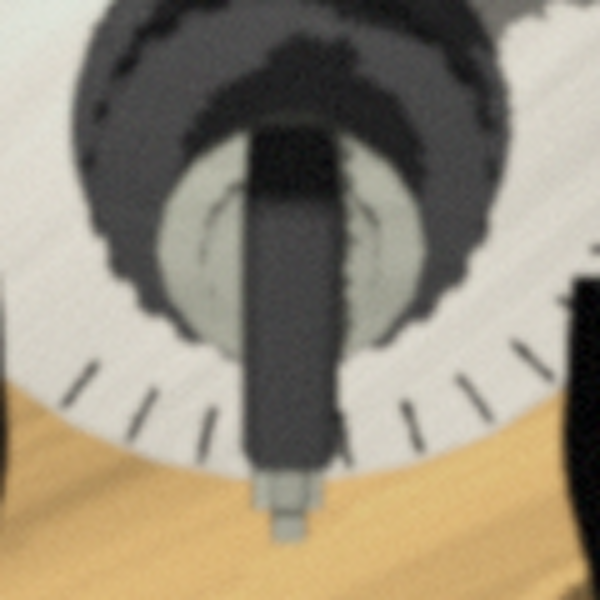

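Run:
```python
from h import *
c=cam("wrist")
P=lambda x,y,z:unproj(c,265+x/5,190+y/5,z)[:2]
A=P(291.7,195,.175);k1=P(291.5,465,.228);k0=P(293,200,.228);t=P(288,505,.198);m=P(289,525,.192)
ang=lambda d:np.degrees(np.arctan2(d[1],d[0]))
print('axis',A,'knob bar',ang(k1-k0),'tip',ang(t-A),np.hypot(*(t-A)),'post',ang(m-A),np.hypot(*(m-A)))
```

```text
axis [0.56099189 0.11548879] knob bar -29.46645348813411 tip -30.08152656781953 0.04536146722293759 post -29.754352758655248 0.05348709740784394
```

```bash
python3 -c "
from workcell import *
print(job_done(), get_obs()['time'])"
```

```text
the job is handed in; nothing more can be done
the job is handed in; nothing more can be done
```

I loosened the lock ring, turned the adjuster to the marker, re-tightened the ring and handed the job in at about 27.6 s of the 72 s. The gripper was clear of the mill, and I touched none of the other things on the counter.

- **Loosening:** I swung the lever about 0.7 rad counter-clockwise.
- **Adjuster:** I turned the knob clockwise by about 44°. The last wrist picture, taken after tightening, puts the pointer at -30.1° and the marker post at -29.8°. They are in line within about 0.5°, which is the limit of what I can measure.
- **Tightening:** The ring now sits about 1 rad clockwise of its start. It held a steady push on the ear of about 11.8 N without moving, and I saw no reading above 12.2 N.

Two things did not go as expected:

- **First grip on the knob:** the fingers closed on the round hub below the bar, so I opened, went 6 mm higher and gripped again.
- **Feel of the ring:** it stuck and slipped as it tightened, letting go several times near 11 to 12 N and dropping back to about 7 N. The push also rose more slowly than the stated 4 N per 0.1 rad. I went by the held force, not the angle, so the actual clamping force is inferred and not measured.

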